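Uncap a lens and bring the inspection magnifier over it

TASK

Get the lens ready for a dust check. Lift the red slip-on cap off the lens without knocking the lens over, and set it down gently (do not drop it), same way up as it came off, in the empty round cut-out of the open accessory case so that it lies flat on the cut-out's floor. Then swing the ring magnifier round on its post until its glass is centred over the lens and leave it there, with the lens still standing upright on its rubber pad and the other things on the bench undisturbed.

Things in the scene. Friction and masses are not known exactly. Their poses are not given: they have to be found in the camera images.
- cap_center (a point): Centre, half-way up, of the loose red slip-on lens cap: round, 62 mm outside diameter, 28 mm tall, 4 mm closed top, open underneath; z is up. At the start it sits on the lens: its 24 mm deep skirt goes over the lens's 54 mm nose with about 1 to 1.5 mm of play all round, held only by its weight (40 g or so). It comes off straight up: its underside must rise 24 mm to clear the lens. Grip it across the diameter near its top.
- lens_center (a point): Centre, half-way up, of the black camera lens standing loose on the rubber pad, front up; z is its optical axis. 105 mm tall, barrel 61 mm diameter up to 79 mm, then a 54 mm nose up to the front; about 0.4 kg. With the cap on, the whole is 109 mm tall. Its foot is 17 mm above the bench.
- pad (a point): Centre of the top of the round black rubber pad (86 mm diameter) on the station's white steel base (280 x 190 x 14 mm), 17 mm above the bench. x points from the pad to the post, whose axis is 160 mm away; the post is 20 mm thick and 248 mm tall. The lens starts within 10 mm of the pad's centre.
- recess (a point): Centre of the floor of the empty round cut-out in the grey foam of the open black accessory case: 71 mm diameter, 14 mm deep, floor 18 mm above the bench, foam top 32 mm above it. x runs along the case, away from the other cut-out (92 mm off at -x, filled by a blue cap); y is the short way across, the case's lid lying open and flat at -y. Foam half 196 mm (x) by 106 mm (y), rim flush with the foam. The case does not move.
- mag_center (a point): Centre of the ring magnifier's glass; white ring head 110 mm diameter, 20 mm thick, this point 215 mm above the bench, so its underside is 83 mm above the bare lens's front. It is rigid on a level arm, 160 mm from the post's axis, so it can pass exactly over the pad's centre.
- mag_grip (a point): Middle of the magnifier's upright black handle (round, 18 mm diameter, with an orange band near its top) on the side of the ring head: 64 mm from the centre of the glass, at a right angle to the arm, on the side nearest the lens. This point is 250 mm above the bench; the handle stands free from 221 to 270 mm. Only the top of the post (248 mm) reaches the same height.
- mag_hinge (a point): Point on the post's vertical axis, 215 mm above the bench, about which the magnifier's arm swings; z is up.
- magnifier (a joint): Angle of the magnifier about the post (rad): 0 when the glass is exactly over the pad's centre, positive when swung away to the left of the lens as the robot sees it; growing is clockwise seen from above. Range -0.6 to 1.9; it starts at 1.3 to 1.6. Stiff hinge (about 0.2 N m): it stays where it is left.
- spare_cap: Bystander: blue rear cap, 65 mm diameter, 22 mm tall, lying in the case's other cut-out; origin at the centre of its underside.
- power_bank: Bystander: white power bank lying flat, 70 x 140 x 22 mm; origin at the centre of its underside.
- tape_roll: Bystander: roll of black tape lying flat, 104 mm outside diameter, 48 mm tall; origin at the centre of its underside.
- glue_bottle: Bystander: white bottle with a yellow label, 54 mm diameter, 150 mm tall, standing; origin at the centre of its underside.
Things that resemble listed ones, but are neither listed nor needed, are in the scene too. Of the things that look like the part that bears cap_center, the largest one is meant.

How it is judged:
By the outcome, as a careful person would: the job done as asked, in the order asked, and still so for the second after the job is handed in, with the robot touching nothing.
It also fails if it takes over 64 s, if anything falls off the work surface, if the arm or the gripper's body presses on something with over 40 N, if the wrist force passes 120 N, or if a joint passes its speed limit or range.

ROBOT

A 6-joint arm with a two-finger parallel gripper is mounted at the origin on the work surface. World frame = base frame: x ahead of the robot, y to its left, z up, the work surface at z = 0. Lengths are in m, angles in rad, forces in N, time in s.
With the tool pointing down it reaches from about 0.375 to 0.9 m from the base axis. Payload 3.1 kg.
Tool frame: the origin (TCP) lies on the centre line of the jaws, within the pads' length; the fingertips stand robot.finger_overhang ahead of it and the grasp point (between the pads) lies 2 mm behind it (robot.finger_overhang is the distance from the TCP to the fingertips, in m); z points along the fingers, y is the direction in which the jaws open and shut (so a half turn about z gives the same grasp; the last joint's range is limited). The gripper opens to 87 mm and grips with 3 to 60 N. Pads are 19 mm wide; open, the fingers measure 117 mm over their backs; the gripper's body (75 mm by 190 mm) begins 51 mm behind the grasp point.
Start: joints at [-1.403, 0.527, 1.433, -0, 1.181, -0.178], TCP at [0.212, -0.588, 0.24] pointing down, gripper open.
Joint ranges: [-3.08, 3.08], [-0.75, 2.2], [0.22, 2.44], [-1.43, 4.57], [0, 2.65], [-2.85, 2.85]. Speed limits (rad/s): [2.79, 2.79, 3.14, 3.14, 3.14, 3.14].

INTERFACE

Orientations are given as a unit quaternion [x, y, z, w].
In Python, from rig import robot gives the robot as it stands. The module is installed in compiled form; this text tells all that it offers.
- The arm moves only by the tool step_arm, never from a script. Its arguments are lists of equal length, an entry for each row: "slide": the shift along the tool's x, y, z in mm, a list of three; "twist": the turn about the tool's z in degrees. A call has 1 to 20 rows; each row shifts and turns the commanded pose from where the row before left it, along the tool's axes as they then stand; what a row does not reach is not made up. A row lasts 1/12 s, in which the tool goes at most 41.7 mm and 7.16 degrees, less where a joint would pass 70% of its speed; a pose out of reach is approached as far as the arm can. A call is refused whole if a number of a shift passes 41.7 or a number of a turn 7.16, either way. A call with a gripper value outside its range is refused whole. "jaw" is the finger opening in mm, from 0 to 87, set as the call begins (left out, the last holds). The fingers move at their own pace and stop on an object; "force" is the grip in N (left out, the last holds). Time passes only in rows, so rows that do not move let the fingers close. It gives the time, the measured TCP pose, the force and the opening at its end, in the units of the state.
- robot.get_obs(): the state, without advancing time (a new reading comes with each control period).
- robot.camera(name): name is "side" or "top"; returns a dict with "color" (400x640x3 uint8, blue, green, red), "depth" (400x640 float32, m along the optical axis (not along the pixel's ray), 0 where there is no reading), "camera_matrix" (3x3 intrinsics, pixels), "origin" and "orientation" of the camera in the world. Camera axes: x right, y down, z forward; pixel columns grow to the right and rows downward; lengths in m; the calibration is good to about 2 mm. A picture is of the moment at which its call begins.
- robot.hand_in(): hands the job in, once; it reports no verdict.
The state is a dict: "time": time; "q": joint angles; "joint_velocities": joint speeds; "joint_torque": joint torques, N m; "position": TCP position; "tool_rot": TCP orientation; "ft_force": force on the tool from outside, world axes, zero at the start; "moment": the same for the moment, N m; "grip_width": finger opening in m.
Only numpy, scipy, OpenCV 4.12 (cv2) and the standard library are available. Lean on these libraries where they do the work, as an engineer would, in place of code of your own. Each camera call takes 0.05 s, during which the arm holds its last target.

## Working session

There is one attempt and no reset: what is moved stays moved. The work goes in short steps, Python scripts to look and compute and a tool call to move; the robot and the scene stay as the last step left them, time stands still between calls to the robot, and variables do not carry over. Pictures are saved under pics/ and viewed, and the job is handed in when it is done.

Besides the shell and the picture viewer there is one more tool, called after "Request:" as name(argument=value, ...) on one line, values as JSON. step_arm: Moves the arm, as the interface text tells. Its arguments: {"type":"object","properties":{"slide":{"type":"array","items":{"type":"array","items":{"type":"number"}}},"twist":{"type":"array","items":{"type":"number"}},"jaw":{"type":"number"},"force":{"type":"number"}},"required":["slide","twist"]}

```bash
mkdir -p pics
cat > h.py <<'E'
import numpy as np, cv2
from rig import robot
from scipy.spatial.transform import Rotation as R
def grab(n):
    c=robot.camera(n); np.savez(n+'.npz',**{k:np.array(v) for k,v in c.items()}); return c
def load(n): return dict(np.load(n+'.npz'))
def ray(c,u,v):
    K=c['camera_matrix']; d=np.linalg.inv(K)@np.array([u,v,1.]); return np.array(c['origin']),R.from_quat(c['orientation']).as_matrix()@d
def onz(c,u,v,z):
    o,d=ray(c,u,v); return o+d*(z-o[2])/d[2]
def cloud(c):
    K=c['camera_matrix']; v,u=np.mgrid[:400,:640]; p=np.stack([u,v,np.ones_like(u)],-1)@np.linalg.inv(K).T*c['depth'][...,None]
    return p@R.from_quat(c['orientation']).as_matrix().T+np.array(c['origin'])
def proj(c,P):
    p=R.from_quat(c['orientation']).as_matrix().T@(np.array(P)-c['origin']); q=c['camera_matrix']@p; return q[:2]/q[2]
E
python3 - <<'E'
from h import *
for n in('side','top'):
    c=grab(n); cv2.imwrite(f'pics/{n}0.png',c['color']); print(n,c['origin'],R.from_quat(c['orientation']).as_matrix().round(3).tolist(),c['camera_matrix'].tolist() if hasattr(c['camera_matrix'],'tolist') else c['camera_matrix'])
print(robot.get_obs(),robot.finger_overhang)
E
```

```text
side [0.16659085 0.65847815 0.95836991] [[-0.843, -0.412, 0.346], [-0.538, 0.637, -0.552], [0.008, -0.651, -0.759]] [[401.49095941687347, 0.0, 317.89143246536], [0.0, 401.49095941687347, 197.73523848591202], [0.0, 0.0, 1.0]]
top [0.35969691 0.1128714  1.44991865] [[0.014, -0.99, 0.14], [-1.0, -0.013, 0.006], [-0.004, -0.14, -0.99]] [[513.1574438710888, 0.0, 327.2978339791118], [0.0, 513.1574438710888, 200.15378895013734], [0.0, 0.0, 1.0]]
{'time': 0.1, 'q': array([-1.40245998e+00,  5.28394591e-01,  1.43376970e+00, -2.44165339e-05,
        1.18139576e+00, -1.78534586e-01]), 'joint_velocities': array([ 7.58911958e-04, -2.28733222e-03, -4.08783166e-03,  1.20901199e-03,
        1.24654131e-03,  8.87132466e-05]), 'joint_torque': array([-7.50675281e-04, -4.40984559e+01, -1.77150965e+01,  6.34814962e-02,
        5.33353805e-02, -3.64891775e-05]), 'position': array([ 0.21236772, -0.58714906,  0.23865773]), 'tool_rot': array([ 9.84996453e-01,  1.72571782e-01, -6.27364064e-06, -9.83741819e-04]), 'ft_force': array([ 0.08156984, -0.24877711,  0.05360044]), 'moment': array([-0.00380005,  0.00902934,  0.02528371]), 'grip_width': 0.08705004238481039} 0.017
```

View pics/side0.png

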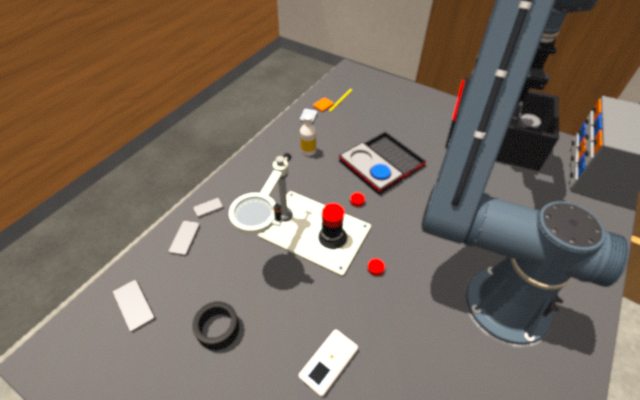

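View pics/top0.png

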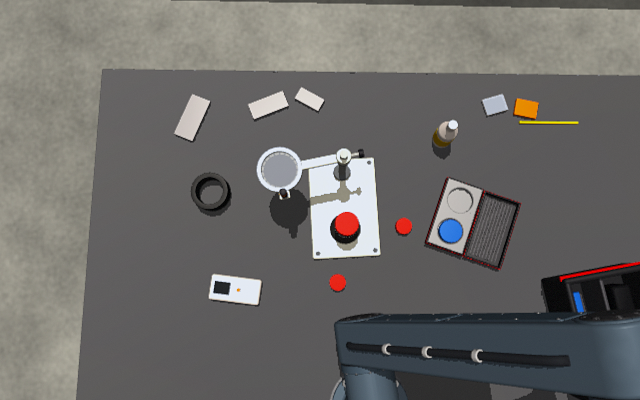

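Red candidates: the cap on the lens at top (346,223) / side (333,213), and loose discs at top (403,226) and (338,283), which are small and lie on the bench. By the description I choose the one on the lens, and I'll check it in a close crop.

```bash
cat > meas.py <<'E'
from h import *
t=load('top'); s=load('side')
def comps(c,m,amin=20):
    n,l,st,ce=cv2.connectedComponentsWithStats(m.astype(np.uint8)); return [(i,st[i],ce[i]) for i in range(1,n) if st[i][4]>=amin],l
for nm,c in(('top',t),('side',s)):
    P=cloud(c); hsv=cv2.cvtColor(c['color'],cv2.COLOR_BGR2HSV); h,sa,v=cv2.split(hsv)
    red=((h<8)|(h>172))&(sa>150)&(v>90)
    k,l=comps(c,red)
    for i,st,ce in k:
        q=P[l==i]; print(nm,'red',st,ce.round(1),np.median(q,0).round(3),'zmax',q[:,2].max().round(3))
    blue=(h>100)&(h<125)&(sa>150)&(v>100)
    k,l=comps(c,blue,60)
    for i,st,ce in k: print(nm,'blue',st,ce.round(1),P[l==i].mean(0).round(3))
    # cap top face by depth
    m=red&(P[...,2]>.119)&(P[...,2]<.135); k,l=comps(c,m)
    for i,st,ce in k: print(nm,'captop',st,ce,onz(c,*ce,.126).round(4),P[l==i].mean(0).round(4))
top=cv2.resize(t['color'][130:280,240:520],None,fx=2.8,fy=2.8,interpolation=cv2.INTER_CUBIC)
cv2.imwrite('pics/ctop.png',top)
cv2.imwrite('pics/cside.png',cv2.resize(s['color'][120:290,220:430],None,fx=3.4,fy=3.4,interpolation=cv2.INTER_CUBIC))
E
python3 meas.py
```

```text
top red [335 212  24  24 454] [346.3 223.6] [0.486 0.071 0.124] zmax 1.45
top red [395 218  17  17 217] [403.3 225.7] [ 0.492 -0.092  0.018] zmax 0.028
top red [559 262  81  20 287] [598.  270.4] [ 0.376 -0.58   0.13 ] zmax 1.45
top red [329 274  17  17 223] [337.2 282.1] [0.335 0.092 0.018] zmax 1.45
top blue [439 219  23  24 422] [450.2 230.6] [ 0.478 -0.216  0.048]
top blue [573 292  11  21 135] [577.9 301.7] [ 0.293 -0.545  0.067]
top captop [335 212  24  24 433] [346.4665127  223.58660508] [0.4863 0.0704 0.126 ] [0.4865 0.0703 0.1245]
top captop [559 262  81  20 216] [599.0462963  270.54166667] [ 0.3748 -0.5747  0.126 ] [ 0.3748 -0.5723  0.1307]
side red [452  79  13  42 167] [458.3  99.1] [ 0.375 -0.573  0.137] zmax 0.958
side red [340 157  23  20  44] [350.9 166.7] [ 0.573 -0.191  0.026] zmax 0.033
side red [415 162  10   7  22] [419.9 165.3] [ 0.386 -0.328  0.02 ] zmax 0.958
side red [398 172  13   7  24] [404.5 175. ] [ 0.41  -0.257  0.022] zmax 0.029
side red [364 177  17  14  38] [371.8 184. ] [ 0.477 -0.16   0.027] zmax 0.033
side red [350 192  15  15 178] [357.  198.9] [ 0.49  -0.085  0.022] zmax 0.028
side red [322 203  23  24 432] [332.7 214.4] [0.482 0.08  0.127] zmax 0.132
side red [368 258  17  18 243] [375.9 266.5] [0.332 0.097 0.022] zmax 0.027
side blue [595 115   7  19  62] [598.2 123.7] [-0.037 -0.615  0.187]
side blue [371 165  19  14 213] [380.2 171.5] [ 0.477 -0.211  0.041]
side captop [322 203  22  21 353] [332.6203966  212.50708215] [0.4852 0.0748 0.126 ] [0.4847 0.0756 0.1273]
```

View pics/ctop.png

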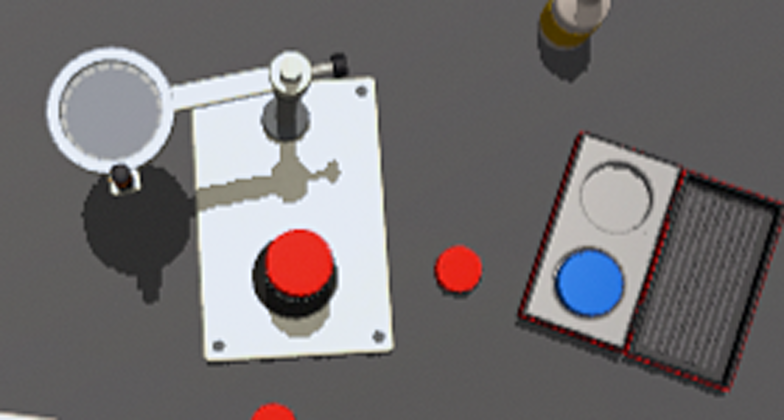

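View pics/cside.png

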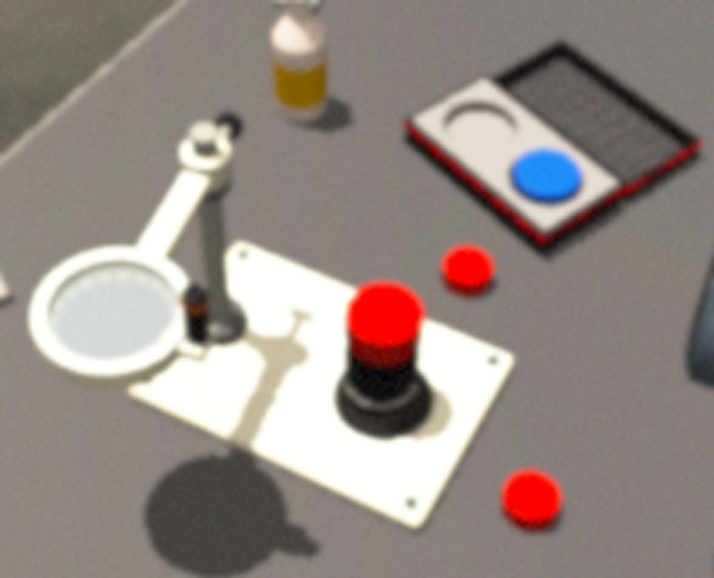

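The crop confirms it: the red cap sits on the black lens at top (346,223), and is bigger than the two loose discs at (403,226) and (338,283). The empty cut-out is near top (460,200). Next I measure the recess, post, ring and handle.

```bash
cat > meas2.py <<'E'
from h import *
t=load('top'); s=load('side')
def tri(a,b):
    (o1,d1),(o2,d2)=ray(t,*a),ray(s,*b); d1/=np.linalg.norm(d1); d2/=np.linalg.norm(d2)
    A=np.stack([d1,-d2],1); x=np.linalg.lstsq(A,o2-o1,rcond=None)[0]; p,q=o1+d1*x[0],o2+d2*x[1]; return (p+q)/2,np.linalg.norm(p-q)
res={}
for nm,c in(('top',t),('side',s)):
    P=cloud(c); h,sa,v=cv2.split(cv2.cvtColor(c['color'],cv2.COLOR_BGR2HSV)); z=P[...,2]
    red=((h<8)|(h>172))&(sa>150)
    u0,v0=[int(a) for a in proj(c,[.487,.071,.126])]
    for dv in range(-14,24,2): print(c['color'][v0+dv,u0].tolist(),end=' ')
    print()
    # ring head
    m=(z>.20)&(z<.24)&(sa<60)&(v>100)&(P[...,0]>.5)&(P[...,0]<.8)&(P[...,1]>.1)
    m=m.astype(np.uint8)
    n,l,st,ce=cv2.connectedComponentsWithStats(m); i=1+st[1:,4].argmax(); print(nm,'ringcomp',st[i])
    # post top
    m2=(z>.235)&(z<.26)&(P[...,0]>.5)&(P[...,0]<.8)&(P[...,1]>-.1)&(P[...,1]<.3)
    n,l2,st2,ce2=cv2.connectedComponentsWithStats(m2.astype(np.uint8))
    for j in range(1,n):
        if st2[j,4]>3: print(nm,'high',st2[j],ce2[j].round(1),P[l2==j].mean(0).round(3), onz(c,*ce2[j],.248).round(4))
    # foam
    f=(z>.022)&(z<.042)&(sa<50)&(v>120)&(P[...,0]<.66)&(P[...,1]<-.15)&(P[...,1]>-.35)&(P[...,0]>.4)
    n,l3,st3,ce3=cv2.connectedComponentsWithStats(f.astype(np.uint8)); 
    for j in range(1,n):
        if st3[j,4]>30: print(nm,'foam',st3[j],ce3[j].round(1),onz(c,*ce3[j],.032))
    cv2.imwrite(f'pics/foam_{nm}.png',cv2.resize(c['color'][160:280,410:530] if nm=='top' else c['color'][120:200,330:430],None,fx=6,fy=6,interpolation=cv2.INTER_CUBIC))
    cv2.imwrite(f'pics/mag_{nm}.png',cv2.resize(c['color'][140:215,250:375] if nm=='top' else c['color'][145:240,220:320],None,fx=6,fy=6,interpolation=cv2.INTER_CUBIC))
E
python3 meas2.py
```

```text
[243, 234, 227] [232, 215, 228] [34, 45, 232] [36, 47, 232] [32, 44, 232] [33, 45, 232] [35, 46, 233] [35, 47, 233] [33, 46, 232] [33, 45, 233] [33, 46, 232] [32, 43, 232] [26, 41, 235] [1, 7, 133] [51, 52, 49] [18, 19, 20] [17, 18, 20] [45, 50, 52] [130, 146, 150] 
top ringcomp [ 257  148   80   50 1902]
top high [340 150   8  10  63] [343.6 154.5] [0.641 0.083 0.246] [0.6405 0.0827 0.248 ]
top high [281 193   7   5  12] [284.8 195.8] [0.539 0.221 0.245] [0.5389 0.2211 0.248 ]
top foam [ 428  178   54   75 1364] [454.9 215.5] [ 0.52194676 -0.23327254  0.032     ]
[123, 127, 133] [125, 128, 136] [123, 126, 147] [71, 78, 245] [0, 0, 254] [0, 0, 254] [0, 0, 254] [0, 0, 254] [0, 0, 254] [0, 0, 254] [0, 0, 253] [0, 0, 252] [0, 4, 209] [5, 10, 120] [6, 11, 110] [6, 6, 74] [11, 6, 18] [8, 6, 3] [16, 12, 15] 
side ringcomp [ 229  166   54   69 1864]
side high [276 156   8  10  64] [279.2 160.2] [0.641 0.087 0.246] [0.6397 0.0889 0.248 ]
side high [273 210   9   9  53] [276.9 214.3] [0.542 0.232 0.247] [0.541 0.233 0.248]
side foam [341 142  61  46 849] [370.3 163.9] [ 0.52268891 -0.2328879   0.032     ]
```

```bash
python3 -c "
import cv2,numpy as np
a=cv2.imread('pics/mag_top.png');b=cv2.imread('pics/foam_top.png');
a=a[:450];b=cv2.resize(b,(450,450));cv2.imwrite('pics/m1.png',cv2.resize(np.hstack([a,b]),(800,300)));print(a.shape)
a=cv2.imread('pics/mag_side.png');cv2.imwrite('pics/m2.png',cv2.resize(a,(600,570)))"
```

```text
(450, 750, 3)
```

View pics/mag_top.png

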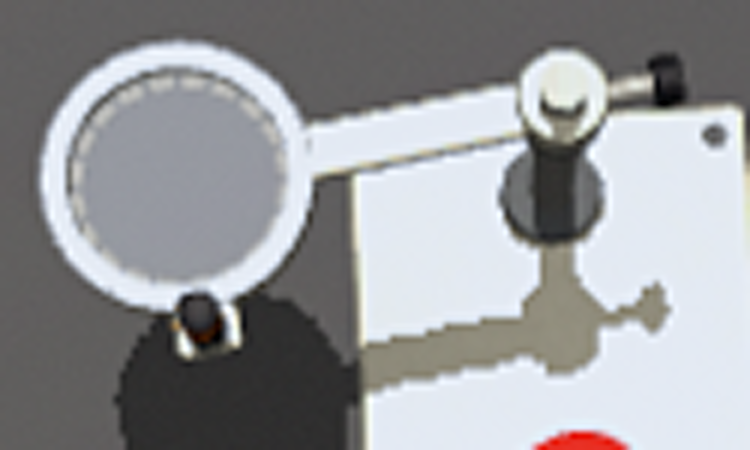

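View pics/m2.png

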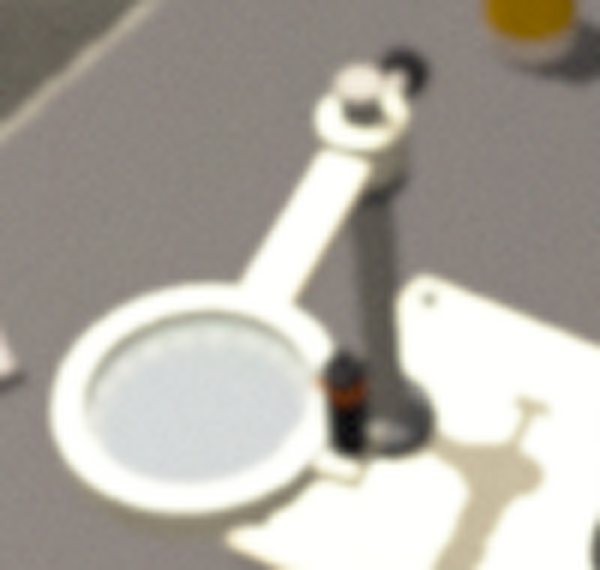

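View pics/foam_top.png

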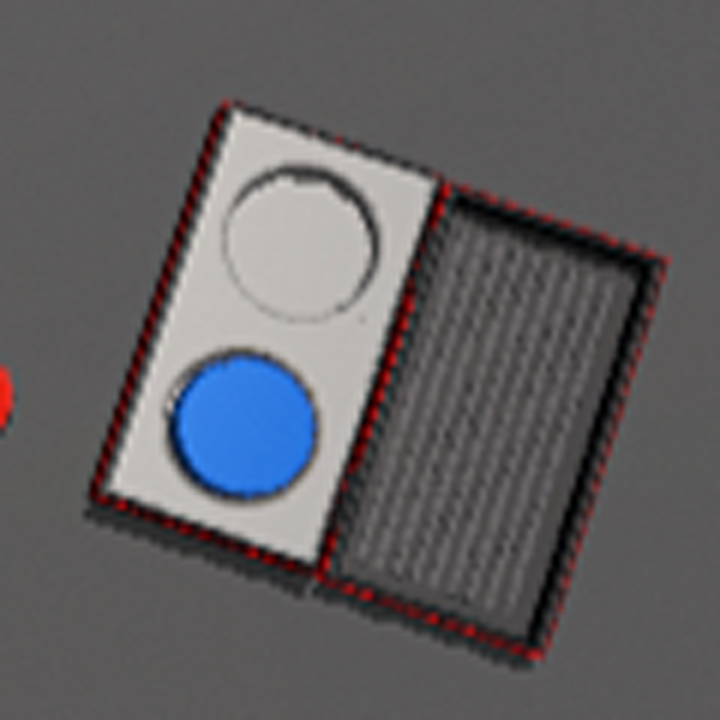

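```bash
cat > meas3.py <<'E'
from h import *
exec(open('meas2.py').read().split('res={}')[0])
def px(x,y,o,f=6.): return ((x+.5)/f-.5+o[0],(y+.5)/f-.5+o[1])
for nm,c in(('top',t),('side',s)):
    P=cloud(c); h,sa,v=cv2.split(cv2.cvtColor(c['color'],cv2.COLOR_BGR2HSV))
    m=((h<8)|(h>172))&(sa>150)&(v>225); u0,v0=proj(c,[.487,.071,.126])
    vv,uu=np.mgrid[:400,:640]; m&=(abs(uu-u0)<20)&(abs(vv-v0)<20)
    cn=max(cv2.findContours(m.astype(np.uint8),0,1)[0],key=len); e=cv2.fitEllipse(cn); print(nm,'cap',e,onz(c,*e[0],.126).round(4))
    b=((h>100)&(h<125)&(sa>150)&(v>(200 if nm=='side' else 100))); u0,v0=proj(c,[.478,-.215,.04]); b&=(abs(uu-u0)<18)&(abs(vv-v0)<18)
    cn=max(cv2.findContours(b.astype(np.uint8),0,1)[0],key=len); e=cv2.fitEllipse(cn); print(nm,'blue',e,onz(c,*e[0],.040).round(4))
print('recess top',onz(t,*px(301,243,(410,160)),.032).round(4))
print('post top', onz(t,*px(562,95,(250,140)),.248), 'collar side disc', onz(s,*px(360,85,(220,145)),.248))
print('ring top', onz(t,*px(178,177,(250,140)),.225), onz(s,*px(195,397,(220,145)),.225))
a=px(198,303,(250,140)); b=px(347,362,(220,145)); print('handle',onz(t,*a,.27),onz(s,*b,.27),tri(a,b))
# foam corners
for q in [(230,105),(440,180),(318,570),(100,492)]: print('corner',onz(t,*px(*q,(410,160)),.032).round(4))
# plate corners in ctop.png (2.8, origin 240,130)
for q in [(192,108),(375,77),(394,350),(206,361)]: print('plate',onz(t,*px(*q,(240,130),2.8),.014).round(4))
E
python3 meas3.py
```

```text
top cap ((346.51177978515625, 222.91429138183594), (21.483924865722656, 21.82508659362793), 97.24250030517578) [0.4881 0.0703 0.126 ]
top blue ((450.2241516113281, 230.57669067382812), (21.938507080078125, 22.706369400024414), 138.94122314453125) [ 0.4791 -0.2177  0.04  ]
side cap ((332.8316650390625, 211.60128784179688), (17.41921615600586, 21.437915802001953), 86.42143249511719) [0.4863 0.0719 0.126 ]
side blue ((380.2371520996094, 170.8934783935547), (11.93436336517334, 18.025558471679688), 97.65985107421875) [ 0.4781 -0.2141  0.04  ]
recess top [ 0.5653 -0.2478  0.032 ]
post top [0.63836412 0.08340785 0.248     ] collar side disc [0.64209073 0.08418307 0.248     ]
ring top [0.60769221 0.23817503 0.225     ] [0.60820795 0.24207917 0.225     ]
handle [0.54886141 0.22445994 0.27      ] [0.54432006 0.22402988 0.27      ] (array([0.54729235, 0.22363236, 0.26822811]), np.float64(0.0041359552871067864))
corner [ 0.6301 -0.2161  0.032 ]
corner [ 0.5958 -0.3132  0.032 ]
corner [ 0.4142 -0.2522  0.032 ]
corner [ 0.4485 -0.153   0.032 ]
plate [0.6539 0.1771 0.014 ]
plate [ 0.6886 -0.0091  0.014 ]
plate [ 0.4115 -0.0284  0.014 ]
plate [0.398  0.1583 0.014 ]
```

View pics/foam_side.png

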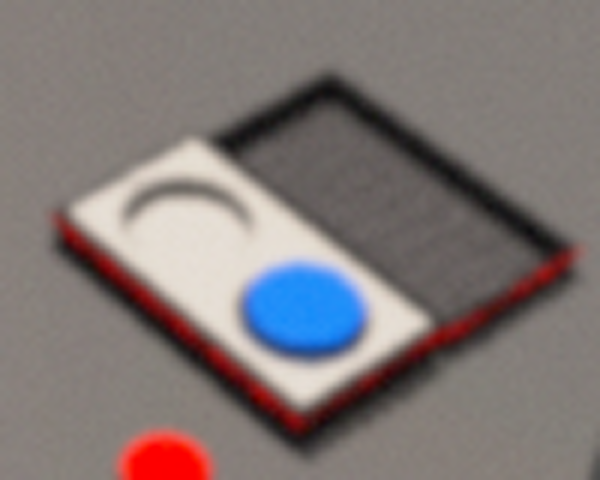

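```bash
cat > d.py <<'E'
from h import *
import sys
o=robot.get_obs(); Rm=R.from_quat(o['tool_rot']).as_matrix(); p=np.array(o['position'])
print('t',o['time'],'p',(p*1e3).round(1),'f',o['ft_force'].round(2),'w',round(o['grip_width']*1e3,2),'q',o['q'].round(2))
for a in sys.argv[1:]:
    g=np.array([float(v) for v in a.split(',')])/1e3; print('tool delta mm',(Rm.T@(g-p)*1e3).round(1)); p=g
E
python3 d.py 487.2,71.1,240 487.2,71.1,133
python3 - <<'E'
from h import *
for n in('top','side'):
    c=load(n);P=cloud(c)
    for lo,hi in(((.25,-.5),(.5,-.35)),((.3,-.66),(.5,-.5)),((.33,-.35),(.7,-.1)),((.66,-.3),(.8,-.1))):
        m=(P[...,0]>lo[0])&(P[...,0]<hi[0])&(P[...,1]>lo[1])&(P[...,1]<hi[1])&(P[...,2]<.5)&(c['depth']>0); q=P[m]; 
        if len(q): print(n,lo,hi,q[:,2].max().round(3),q[q[:,2].argmax()].round(3))
E
```

```text
t 0.1 p [ 212.4 -587.1  238.7] f [ 0.08 -0.25  0.05] w 87.05 q [-1.4   0.53  1.43 -0.    1.18 -0.18]
tool delta mm [ 4.822e+02 -5.256e+02 -2.000e-01]
tool delta mm [ -0.    0.2 107. ]
top (0.25, -0.5) (0.5, -0.35) 0.154 [ 0.306 -0.489  0.154]
top (0.3, -0.66) (0.5, -0.5) 0.156 [ 0.377 -0.644  0.156]
top (0.33, -0.35) (0.7, -0.1) 0.046 [ 0.48  -0.24   0.046]
top (0.66, -0.3) (0.8, -0.1) 0.157 [ 0.747 -0.208  0.157]
side (0.25, -0.5) (0.5, -0.35) 0.157 [ 0.351 -0.49   0.157]
side (0.3, -0.66) (0.5, -0.5) 0.155 [ 0.387 -0.653  0.155]
side (0.33, -0.35) (0.7, -0.1) 0.046 [ 0.477 -0.202  0.046]
side (0.66, -0.3) (0.8, -0.1) 0.155 [ 0.752 -0.206  0.155]
```

Request:
step_arm(slide=[[12,-13,-3],[22,-24,-3],[24,-26,-2],[24,-26,-2],[24,-26,0],[24,-26,0],[24,-26,0],[24,-26,0],[24,-26,0],[24,-26,0],[24,-26,0],[24,-26,0],[24,-26,0],[24,-26,0],[24,-26,0],[24,-26,0],[24,-26,0],[24,-26,0],[24,-26,0],[24,-26,0]], twist=[0,0,0,0,0,0,0,0,0,0,0,0,0,0,0,0,0,0,0,0], jaw=87)

```text
time: 1.77
position: [0.4791, 0.0474, 0.2494]
tool_rot: [0.985, 0.173, -0.0, -0.0]
ft_force: [1.1, -0.4, 0.2]
grip_width: 0.0869
```

```bash
python3 d.py 487.2,71.1,240 487.2,71.1,155
```

```text
t 1.7667 p [479.1  47.4 249.4] f [ 1.06 -0.4   0.19] w 86.91 q [-0.13  0.32  1.77 -0.    1.05  1.09]
tool delta mm [ 15.6 -19.5   9.3]
tool delta mm [ 0.  0. 85.]
```

Request:
step_arm(slide=[[8,-10,0],[6,-8,5],[2,-2.4,15],[0,0,20],[0,0,20],[0,0,15],[0,0,10],[0,0,4],[0,0,0],[0,0,0],[0,0,0],[0,0,0]], twist=[0,0,0,0,0,0,0,0,0,0,0,0], jaw=87)

```text
time: 2.77
position: [0.4877, 0.07, 0.1613]
tool_rot: [0.985, 0.172, 0.001, 0.0]
ft_force: [0.3, 0.3, -0.8]
grip_width: 0.0869
```

```bash
python3 d.py 487.2,71.1,133
python3 - <<'E'
from h import *
t=grab('top');s=grab('side')
p=robot.get_obs()['position']
print('tcp px',proj(t,p),proj(s,p))
def crop(c,u,v,r=45,f=6): 
    u,v=int(u),int(v); return cv2.resize(c['color'][v-r:v+r,u-r:u+r],None,fx=f*.7,fy=f*.7,interpolation=cv2.INTER_CUBIC)
cv2.imwrite('pics/hov1.png',np.hstack([crop(t,*proj(t,p)),crop(s,*proj(s,p))]))
E
```

```text
t 2.7667 p [487.7  70.  161.3] f [ 0.32  0.3  -0.79] w 86.87 q [-0.08  0.47  1.84 -0.    0.83  1.14]
tool delta mm [-0.2 -1.2 28.3]
tcp px [347.0362465  221.74938032] [333.23231939 202.42797715]
```

View pics/hov1.png

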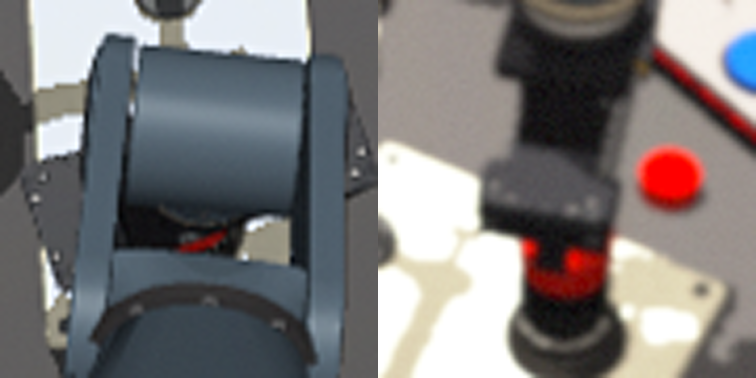

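The top view is blocked by the wrist. The side view shows the fingers straddling the cap (red at crop about (565,270)). Descending.

Request:
step_arm(slide=[[0,-0.8,3],[0,0,6],[0,0,6],[0,0,6],[0,0,5],[0,0,2],[0,0,0],[0,0,0],[0,0,0],[0,0,0]], twist=[0,0,0,0,0,0,0,0,0,0], jaw=72, force=5)

```text
time: 3.7
position: [0.4871, 0.0709, 0.1328]
tool_rot: [0.985, 0.173, 0.0, 0.0]
ft_force: [0.2, 0.4, 0.4]
grip_width: 0.0719
```

```bash
python3 d.py;python3 - <<'E'
from h import *
s=grab('side')
p=robot.get_obs()['position']; u,v=[int(a) for a in proj(s,p)]
cv2.imwrite('pics/low1.png',cv2.resize(s['color'][v-30:v+50,u-40:u+40],None,fx=7,fy=7,interpolation=cv2.INTER_CUBIC)); print(u,v,robot.get_obs()['position'])
E
```

```text
t 3.7 p [487.1  70.9 132.8] f [0.21 0.38 0.4 ] w 71.95 q [-0.08  0.52  1.86  0.    0.76  1.14]
332 209 [0.48712976 0.07094747 0.13280714]
```

View pics/low1.png

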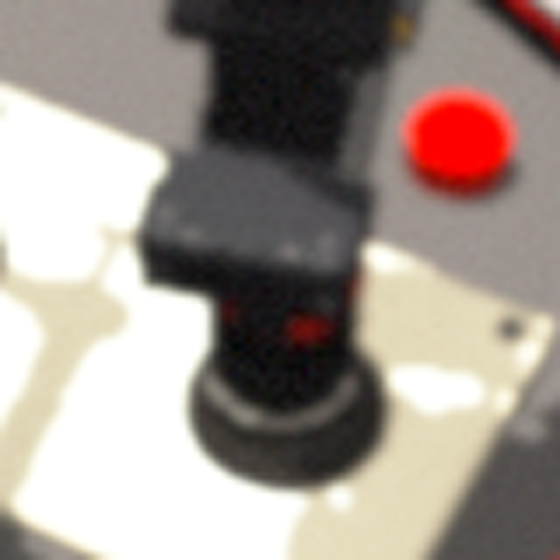

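The lens stands untouched and the fingers straddle the cap, at crop about (300,325). I'll close gradually and watch the force for one-sided contact.

Request:
step_arm(slide=[[0,0,0],[0,0,0],[0,0,0],[0,0,0]], twist=[0,0,0,0], jaw=66, force=5)

```text
time: 4.08
position: [0.4869, 0.071, 0.1326]
tool_rot: [0.985, 0.173, 0.0, 0.0]
ft_force: [0.2, 0.1, -0.1]
grip_width: 0.0662
```

Request:
step_arm(slide=[[0,0,0],[0,0,0],[0,0,0],[0,0,0]], twist=[0,0,0,0], jaw=64.5, force=5)

```text
time: 4.42
position: [0.4869, 0.0709, 0.1325]
tool_rot: [0.985, 0.173, -0.0, -0.0]
ft_force: [0.1, 0.2, 0.2]
grip_width: 0.0647
```

Request:
step_arm(slide=[[0,0,0],[0,0,0],[0,0,0],[0,0,0]], twist=[0,0,0,0], jaw=63.3, force=5)

```text
time: 4.75
position: [0.4869, 0.0709, 0.1326]
tool_rot: [0.985, 0.173, -0.0, -0.0]
ft_force: [1.3, -0.4, 0.4]
grip_width: 0.0635
```

Request:
step_arm(slide=[[0,0,0],[0,0,0],[0,0,0],[0,0,0]], twist=[0,0,0,0], jaw=62.4, force=5)

```text
time: 5.08
position: [0.4868, 0.071, 0.1325]
tool_rot: [0.985, 0.173, -0.0, -0.0]
ft_force: [0.4, 0.6, -0.2]
grip_width: 0.0623
```

Request:
step_arm(slide=[[0,0,0],[0,0,0],[0,0,0],[0,0,0],[0,0,0],[0,0,0]], twist=[0,0,0,0,0,0], jaw=58, force=10)

```text
time: 5.58
position: [0.4869, 0.0709, 0.1326]
tool_rot: [0.985, 0.173, 0.0, 0.0]
ft_force: [-0.1, -0.4, -0.4]
grip_width: 0.0616
```

Gripped at 61.6 mm with no significant side force. I'll lift slowly.

Request:
step_arm(slide=[[0,0,-1],[0,0,-2],[0,0,-2],[0,0,-3],[0,0,-3],[0,0,-3],[0,0,-3],[0,0,-3],[0,0,-3],[0,0,-3],[0,0,-3],[0,0,-3],[0,0,-3],[0,0,-3],[0,0,-4],[0,0,-4],[0,0,-4],[0,0,-4],[0,0,-4],[0,0,-2]], twist=[0,0,0,0,0,0,0,0,0,0,0,0,0,0,0,0,0,0,0,0])

```text
time: 7.25
position: [0.4872, 0.0709, 0.1932]
tool_rot: [0.985, 0.173, 0.0, 0.0]
ft_force: [-0.3, 0.5, -0.1]
grip_width: 0.0615
```

```bash
python3 - <<'E'
from h import *
s=grab('side')
cv2.imwrite('pics/lift1.png',cv2.resize(s['color'][140:270,270:400],None,fx=4.5,fy=4.5,interpolation=cv2.INTER_CUBIC)); print(robot.get_obs()['position'])
E
python3 d.py 565.5,-247,190
```

```text
[0.48733692 0.07092265 0.19338064]
t 7.3 p [487.3  70.9 193.4] f [0.17 0.06 0.  ] w 61.74 q [-0.08  0.42  1.81  0.    0.91  1.14]
tool delta mm [-34.6 325.6   3.5]
```

View pics/lift1.png

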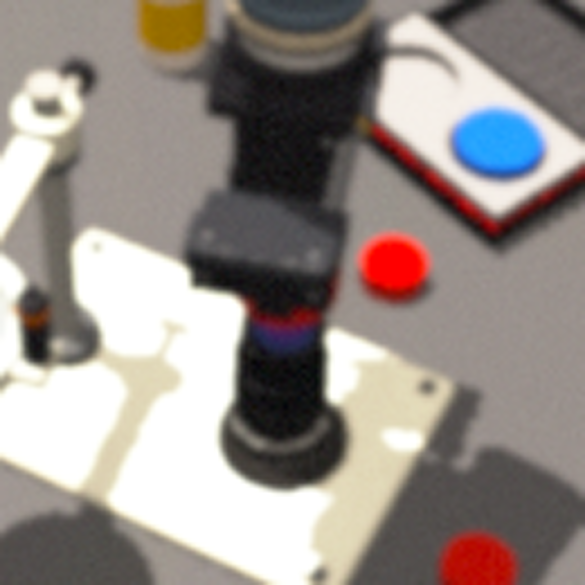

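The cap is off (glass visible at crop (285,335)) and the lens is upright. Carrying the cap to the recess.

Request:
step_arm(slide=[[-0.6,6,0],[-1.6,14,0],[-2.2,20,0],[-2.2,21,0],[-2.2,21,0],[-2.2,21,0],[-2.2,21,0],[-2.2,21,0],[-2.2,21,0],[-2.2,21,0],[-2.2,21,0],[-2.2,21,0],[-2.2,21,0],[-2.2,21,0],[-2.2,21,0],[-2.2,21,0],[-2,19,0],[-1,10,0],[-0.4,3.6,0],[0,0,0]], twist=[0,0,0,0,0,0,0,0,0,0,0,0,0,0,0,0,0,0,0,0])

```text
time: 8.97
position: [0.5698, -0.267, 0.1921]
tool_rot: [0.985, 0.172, -0.0, -0.0]
ft_force: [0.4, -0.1, -1.1]
grip_width: 0.0616
```

Request:
step_arm(slide=[[0,0,3],[0,0,8],[0,0,12],[0,0,15],[0,0,15],[0,0,15],[0,0,15],[0,0,10],[0,0,5],[0,0,2],[0,0,0],[0,0,0],[0,0,0],[0,0,0]], twist=[0,0,0,0,0,0,0,0,0,0,0,0,0,0])

```text
time: 10.13
position: [0.5707, -0.2668, 0.0935]
tool_rot: [0.985, 0.173, 0.001, 0.001]
ft_force: [0.4, 0.2, -0.7]
grip_width: 0.0619
```

```bash
python3 - <<'E'
from h import *
s=grab('side');t=grab('top')
cv2.imwrite('pics/pl1.png',np.hstack([cv2.resize(c[0:1000],(400,400),interpolation=cv2.INTER_CUBIC) for c in (s['color'][110:200,320:410],t['color'][160:260,410:510])]))
E
python3 d.py 565.5,-247,52.6
```

```text
t 10.2333 p [ 570.4 -266.7   93.3] f [-0.13  0.18 -2.05] w 61.79 q [-0.61  0.72  1.53  0.    0.89  0.61]
tool delta mm [  2.  -20.3  40.6]
```

View pics/pl1.png

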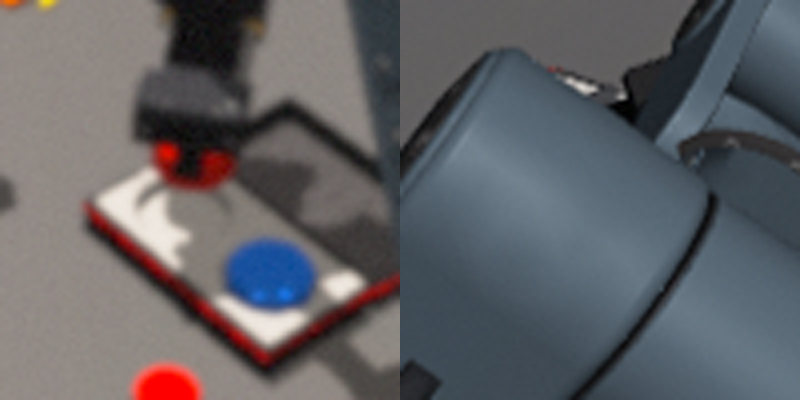

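I overshot by 20 mm in tool y, so I'm correcting before going lower.

Request:
step_arm(slide=[[0.4,-4,0],[0.8,-8,0],[0.6,-6,0],[0.2,-2.2,0],[0,0,3],[0,0,6],[0,0,6],[0,0,4],[0,0,1],[0,0,0],[0,0,0],[0,0,0],[0,0,0]], twist=[0,0,0,0,0,0,0,0,0,0,0,0,0])

```text
time: 11.32
position: [0.5653, -0.247, 0.0728]
tool_rot: [0.985, 0.172, 0.0, 0.0]
ft_force: [-0.5, -0.9, -1.5]
grip_width: 0.0616
```

```bash
python3 - <<'E'
from h import *
s=grab('side')
cv2.imwrite('pics/pl2.png',cv2.resize(s['color'][120:200,325:405],(640,560),interpolation=cv2.INTER_CUBIC))
E
python3 d.py 565.5,-247,52.6
```

```text
t 11.3667 p [ 565.3 -246.9   72.8] f [-0.67 -0.96 -0.7 ] w 61.96 q [-0.59  0.74  1.58  0.    0.83  0.63]
tool delta mm [ 0.1  0.1 20.2]
```

View pics/pl2.png

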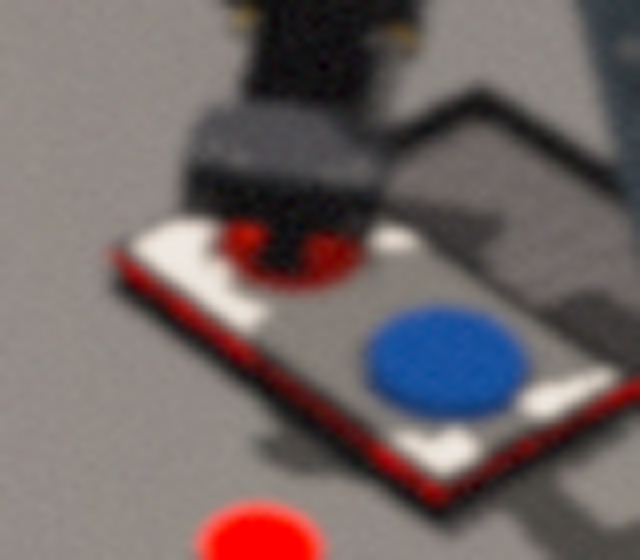

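The cap is centred over the cut-out, at crop about (290,260). Lowering slowly.

Request:
step_arm(slide=[[0,0,1],[0,0,2],[0,0,2],[0,0,2],[0,0,2],[0,0,2],[0,0,2],[0,0,2],[0,0,1],[0,0,0],[0,0,0],[0,0,0]], twist=[0,0,0,0,0,0,0,0,0,0,0,0])

```text
time: 12.37
position: [0.5652, -0.2468, 0.0566]
tool_rot: [0.985, 0.173, 0.0, 0.0]
ft_force: [0.4, 0.4, 0.8]
grip_width: 0.0616
```

```bash
python3 - <<'E'
from h import *
s=grab('side')
cv2.imwrite('pics/pl3.png',cv2.resize(s['color'][120:200,325:405],(640,560),interpolation=cv2.INTER_CUBIC))
E
python3 d.py 565.5,-247,52.6
```

```text
t 12.4167 p [ 565.2 -246.8   56.6] f [ 0.39 -0.23 -1.42] w 61.44 q [-0.59  0.76  1.58  0.    0.8   0.63]
tool delta mm [0.2 0.2 4. ]
```

View pics/pl3.png

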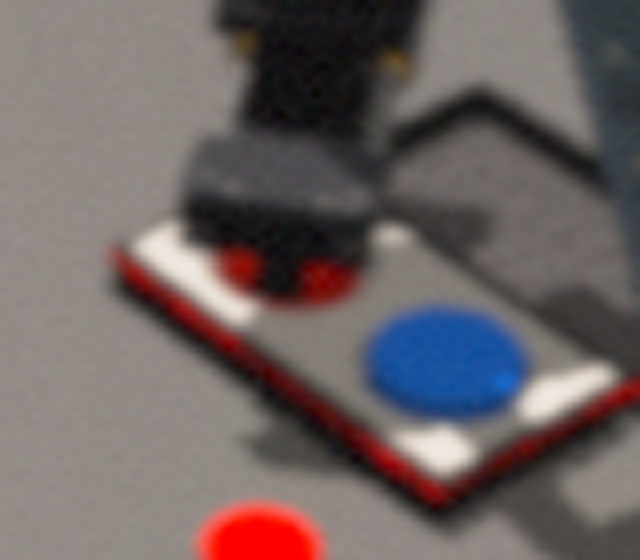

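No contact yet, and the cap is dropping into the hole. On to the final millimetres.

Request:
step_arm(slide=[[0,0,0.5],[0,0,0.5],[0,0,0.5],[0,0,0.5],[0,0,0.5],[0,0,0],[0,0,0]], twist=[0,0,0,0,0,0,0])

```text
time: 13.0
position: [0.5651, -0.2468, 0.054]
tool_rot: [0.985, 0.173, -0.0, -0.0]
ft_force: [0.9, -0.2, -0.1]
grip_width: 0.0616
```

Request:
step_arm(slide=[[0,0,0.5],[0,0,0.5],[0,0,0],[0,0,0],[0,0,0]], twist=[0,0,0,0,0])

```text
time: 13.42
position: [0.5652, -0.2468, 0.053]
tool_rot: [0.985, 0.173, -0.0, -0.0]
ft_force: [-1.1, -0.2, -0.1]
grip_width: 0.0618
```

Request:
step_arm(slide=[[0,0,0.5],[0,0,0],[0,0,0],[0,0,0]], twist=[0,0,0,0])

```text
time: 13.75
position: [0.5652, -0.2468, 0.0526]
tool_rot: [0.985, 0.173, 0.0, 0.0]
ft_force: [0.6, -0.8, -0.9]
grip_width: 0.0621
```

Request:
step_arm(slide=[[0,0,0.5],[0,0,0],[0,0,0],[0,0,0]], twist=[0,0,0,0])

```text
time: 14.08
position: [0.5652, -0.2468, 0.0525]
tool_rot: [0.985, 0.173, 0.0, 0.0]
ft_force: [-0.4, 0.3, 5.0]
grip_width: 0.0616
```

Request:
step_arm(slide=[[0,0,0.5],[0,0,0],[0,0,0],[0,0,0]], twist=[0,0,0,0])

```text
time: 14.42
position: [0.5653, -0.2468, 0.0525]
tool_rot: [0.985, 0.173, 0.0, 0.0]
ft_force: [-1.4, 0.8, 8.9]
grip_width: 0.0614
```

Floor contact at the predicted height (TCP 52.5 mm). I'll back off 0.5 mm and open slowly to 70 mm.

Request:
step_arm(slide=[[0,0,-0.5],[0,0,0],[0,0,0],[0,0,0],[0,0,0],[0,0,0]], twist=[0,0,0,0,0,0], jaw=64, force=5)

```text
time: 14.92
position: [0.5651, -0.2467, 0.0517]
tool_rot: [0.985, 0.173, -0.0, -0.0]
ft_force: [0.5, -0.2, -0.0]
grip_width: 0.064
```

Request:
step_arm(slide=[[0,0,0],[0,0,0],[0,0,0],[0,0,0],[0,0,-2],[0,0,-4],[0,0,-6],[0,0,-10],[0,0,-15],[0,0,-20],[0,0,-20],[0,0,-20],[0,0,-20],[0,0,-20],[0,0,-20],[0,0,-20],[0,0,-20],[0,0,-20],[0,0,-20],[0,0,-10]], twist=[0,0,0,0,0,0,0,0,0,0,0,0,0,0,0,0,0,0,0,0], jaw=75)

```text
time: 16.58
position: [0.566, -0.2472, 0.3031]
tool_rot: [0.985, 0.173, 0.002, 0.002]
ft_force: [0.9, -0.4, 0.5]
grip_width: 0.0751
```

```bash
python3 - <<'E'
from h import *
s=grab('side');t=grab('top')
cv2.imwrite('pics/pl4.png',cv2.resize(s['color'][120:200,325:405],(640,560),interpolation=cv2.INTER_CUBIC))
cv2.imwrite('pics/all4.png',s['color'])
h,sa,v=cv2.split(cv2.cvtColor(s['color'],cv2.COLOR_BGR2HSV));P=cloud(s)
m=((h<8)|(h>172))&(sa>150)&(P[...,2]>.037)&(P[...,2]<.06)&(abs(P[...,0]-.565)<.05)&(abs(P[...,1]+.247)<.05)
q=P[m]; print(len(q),q.mean(0)); A=np.c_[q[:,:2],np.ones(len(q))]; print(np.linalg.lstsq(A,q[:,2],rcond=None)[0])
E
python3 d.py
```

```text
204 [ 0.56314805 -0.23834782  0.04694684]
[ 0.03441636 -0.09186372  0.00566982]
t 16.6833 p [ 566.1 -247.4  302.1] f [ 0.77 -0.18  0.97] w 74.92 q [-0.59  0.45  1.38  0.    1.3   0.63]
```

View pics/pl4.png

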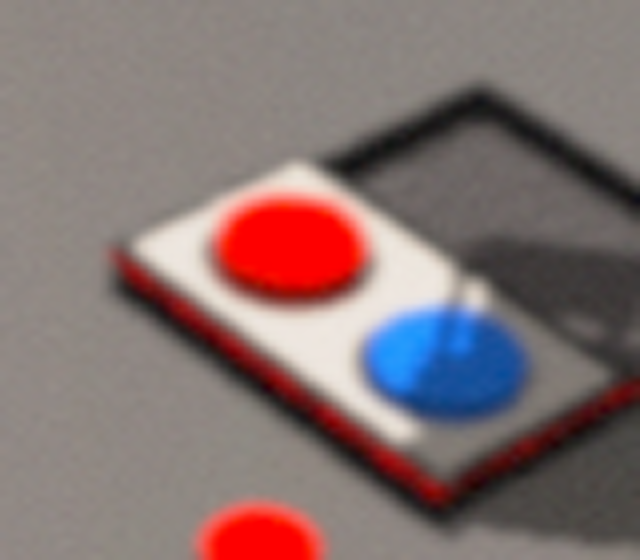

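View pics/all4.png

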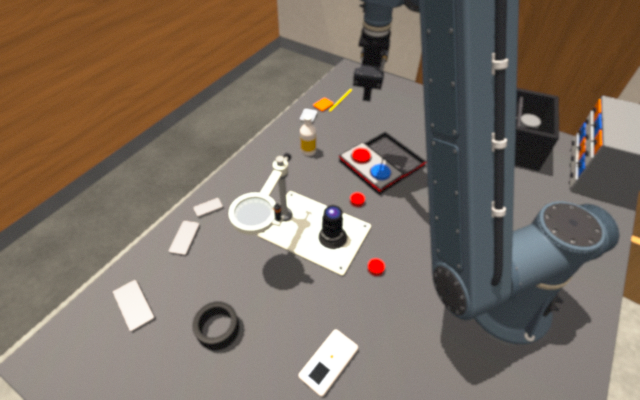

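The cap lies flat in the recess (centre at crop (290,248)) and the lens stands bare and upright at side (332,225). Next I measure the lens and magnifier.

Run:
```python
from h import *
t=load('top');s=load('side')
a=cv2.resize(t['color'][140:260,250:390],None,fx=5,fy=5,interpolation=cv2.INTER_CUBIC);cv2.imwrite('pics/t5.png',a)
b=cv2.resize(s['color'][195:255,295:370],None,fx=8,fy=8,interpolation=cv2.INTER_CUBIC);cv2.imwrite('pics/s5.png',b)
H=np.array([.640,.0835])
for n,c in(('t',t),('s',s)):
    P=cloud(c); m=(P[...,2]>.112)&(P[...,2]<.135)&(abs(P[...,0]-.487)<.05)&(abs(P[...,1]-.071)<.05)
    cn=max(cv2.findContours(m.astype(np.uint8),0,1)[0],key=len); e=cv2.fitEllipse(cn); print(n,e,onz(c,*e[0],.122).round(4),P[m].mean(0).round(4))
```

```text
t ((346.5018310546875, 223.5372772216797), (19.633012771606445, 19.781408309936523), 176.9973602294922) [0.4868 0.0702 0.122 ] [0.487  0.0702 0.1207]
s ((332.2264099121094, 213.43951416015625), (17.743026733398438, 19.653350830078125), 93.47518920898438) [0.4859 0.0753 0.122 ] [0.4857 0.0759 0.123 ]
```

View pics/t5.png

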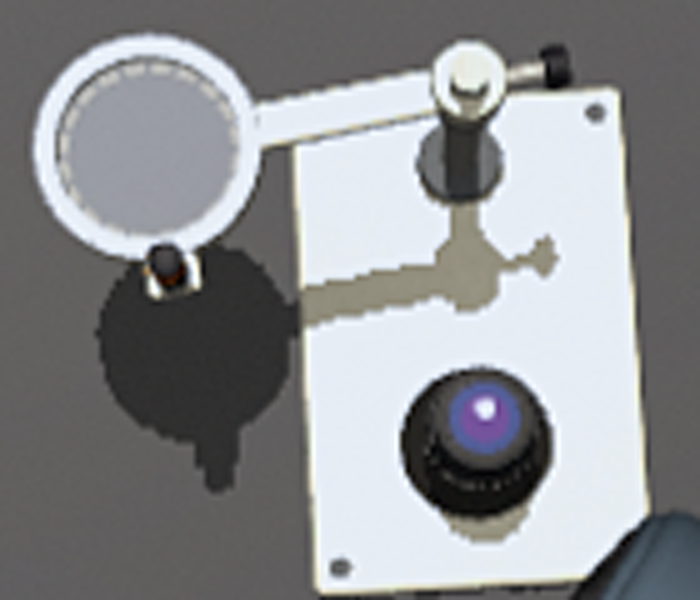

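View pics/s5.png

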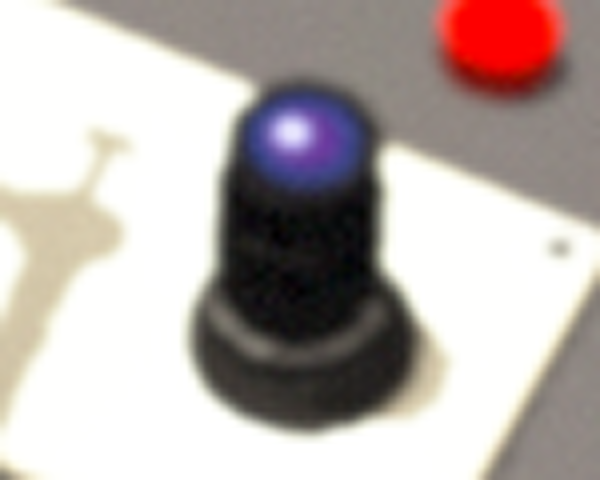

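```bash
python3 d.py 546,224.5,330
```

```text
t 16.6833 p [ 566.1 -247.4  302.1] f [ 0.77 -0.18  0.97] w 74.92 q [-0.59  0.45  1.38  0.    1.3   0.63]
tool delta mm [ 141.6 -450.5  -29.6]
```

Request:
step_arm(slide=[[2,-7,-8],[5,-14,-10],[7.4,-23.5,-10],[7.4,-23.5,0],[7.4,-23.5,0],[7.4,-23.5,0],[7.4,-23.5,0],[7.4,-23.5,0],[7.4,-23.5,0],[7.4,-23.5,0],[7.4,-23.5,0],[7.4,-23.5,0],[7.4,-23.5,0],[7.4,-23.5,0],[7.4,-23.5,0],[7.4,-23.5,0],[7.4,-23.5,0],[7.4,-23.5,0]], twist=[0,0,0,0,0,0,0,0,0,0,0,0,0,0,0,0,0,0], jaw=60)

```text
time: 18.18
position: [0.5465, 0.1715, 0.3266]
tool_rot: [0.985, 0.173, -0.001, -0.0]
ft_force: [-0.2, -0.4, -0.2]
grip_width: 0.06
```

Request:
step_arm(slide=[[7.4,-23.5,0],[6,-20,0],[2.8,-10,0],[0,0,0],[0,0,0],[0,0,0],[0,0,0],[0,0,0],[0,0,0],[0,0,0],[0,0,0],[0,0,0],[0,0,0],[0,0,0],[0,0,0],[0,0,0],[0,0,0],[0,0,0],[0,0,0],[0,0,0]], twist=[0,0,0,-4,-6.5,-6.5,-6.5,-6.5,-6.5,-6.5,-6.5,-6.5,-6.5,-6.5,-6.5,-6.5,-6.5,-6.5,-6.5,-1.5])

```text
time: 19.85
position: [0.5442, 0.2251, 0.3267]
tool_rot: [0.476, 0.879, -0.001, -0.001]
ft_force: [-0.8, -0.4, -0.2]
grip_width: 0.0603
```

Request:
step_arm(slide=[[0,0,0],[0,0,0],[0,0,0]], twist=[0,0,0])

```text
time: 20.1
position: [0.5448, 0.2251, 0.3269]
tool_rot: [0.478, 0.878, -0.0, -0.0]
ft_force: [0.7, -0.4, 0.3]
grip_width: 0.0599
```

```bash
python3 d.py 546,224.5,250
python3 - <<'E'
from h import *
print(R.from_quat(robot.get_obs()['tool_rot']).as_matrix().round(3))
s=grab('side'); t=grab('top')
cv2.imwrite('pics/h6.png',np.hstack([cv2.resize(c,(400,400),interpolation=cv2.INTER_CUBIC) for c in (s['color'][130:250,220:340],t['color'][130:250,240:360])]))
E
```

```text
t 20.1 p [544.8 225.1 326.9] f [ 0.7  -0.4   0.29] w 59.87 q [ 0.2   0.39  1.41 -0.    1.34 -0.37]
tool delta mm [-1.2  0.7 76.9]
[[-0.542  0.84  -0.001]
 [ 0.84   0.542 -0.   ]
 [ 0.    -0.001 -1.   ]]
```

View pics/h6.png

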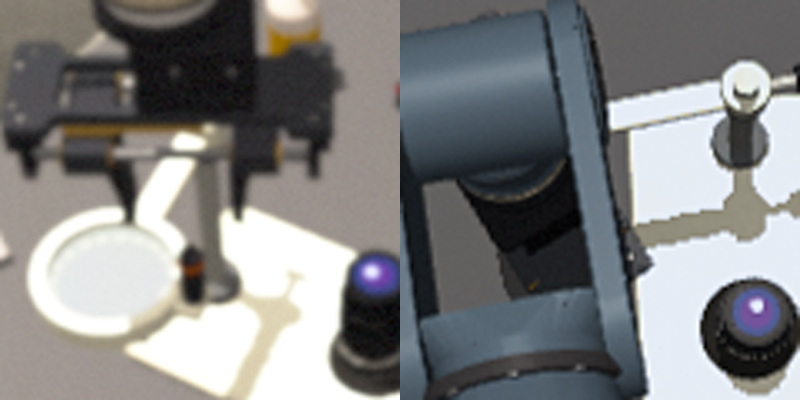

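The fingers straddle the handle (crop (192,270) lies under the finger midpoint (185,210)). Descending and gripping lightly.

Request:
step_arm(slide=[[-1,0.7,4],[0,0,10],[0,0,14],[0,0,14],[0,0,14],[0,0,10],[0,0,7],[0,0,4],[0,0,0],[0,0,0],[0,0,0]], twist=[0,0,0,0,0,0,0,0,0,0,0])

```text
time: 21.12
position: [0.5469, 0.2247, 0.2508]
tool_rot: [0.478, 0.878, 0.001, 0.001]
ft_force: [0.3, -0.1, -0.2]
grip_width: 0.06
```

```bash
python3 d.py 546,224.5,250
python3 - <<'E'
from h import *
s=grab('side')
cv2.imwrite('pics/h7.png',cv2.resize(s['color'][150:240,230:320],(560,560),interpolation=cv2.INTER_CUBIC))
E
```

```text
t 21.1167 p [546.9 224.7 250.8] f [ 0.35 -0.11 -0.21] w 60.04 q [ 0.2   0.47  1.51 -0.    1.16 -0.37]
tool delta mm [ 0.3 -0.8  0.8]
```

View pics/h7.png

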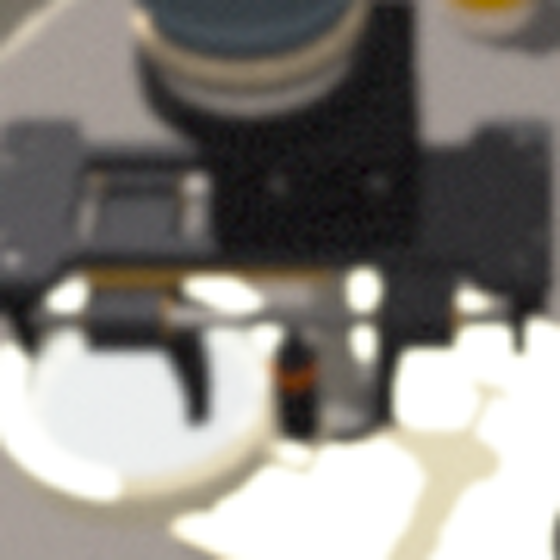

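Request:
step_arm(slide=[[0,0,0],[0,0,0],[0,0,0],[0,0,0],[0,0,0],[0,0,0],[0,0,0],[0,0,0],[0,0,0],[0,0,0]], twist=[0,0,0,0,0,0,0,0,0,0], jaw=15, force=6)

```text
time: 22.0
position: [0.5461, 0.2244, 0.25]
tool_rot: [0.478, 0.878, -0.0, -0.0]
ft_force: [-0.5, 0.2, 1.3]
grip_width: 0.0178
```

```bash
python3 d.py
python3 - <<'E'
from h import *
o=robot.get_obs(); p=o['position'][:2]; Rm=R.from_quat(o['tool_rot']).as_matrix()
H=np.array([.640,.0838]); d=p-H; print(np.linalg.norm(d),np.degrees(np.arctan2(d[1],d[0])), 'tangent dir',np.degrees(np.arctan2(d[1],d[0]))+90,'jaw',np.degrees(np.arctan2(Rm[1,1],Rm[0,1])), Rm[:,0])
E
```

```text
t 22.0 p [546.1 224.4 250. ] f [-0.5   0.24  1.31] w 17.8 q [ 0.2   0.47  1.51 -0.    1.16 -0.37]
0.1691308518778739 123.74007210232249 tangent dir 213.74007210232247 jaw 32.871523280982416 [-5.42756993e-01  8.39889772e-01  1.31595735e-04]
```

Request:
step_arm(slide=[[-0.09,-3.44,0],[-0.09,-3.44,0],[-0.24,-6.88,0],[-0.24,-6.88,0],[-0.24,-6.88,0],[-0.24,-6.88,0],[-0.24,-6.88,0],[-0.24,-6.88,0],[-0.24,-6.88,0],[-0.24,-6.88,0]], twist=[-1.15,-1.15,-2.3,-2.3,-2.3,-2.3,-2.3,-2.3,-2.3,-2.3])

```text
time: 22.83
position: [0.5022, 0.1813, 0.25]
tool_rot: [0.311, 0.95, 0.0, 0.001]
ft_force: [1.6, 1.0, -2.5]
grip_width: 0.0178
```

```bash
cat > g.py <<'E'
from h import *
o=robot.get_obs(); p=o['position'][:2]; Rm=R.from_quat(o['tool_rot']).as_matrix()
H=np.array([.640,.0838]); d=p-H; print(o['time'],np.linalg.norm(d).round(4),'ang',np.degrees(np.arctan2(d[1],d[0]))%360,'jaw',np.degrees(np.arctan2(-Rm[1,1],-Rm[0,1]))%360,'F tool',(Rm.T@o['ft_force']).round(2),o['grip_width'],o['position'])
E
python3 g.py
```

```text
22.8333 0.1688 ang 144.70002974768568 jaw 233.74717360506065 F tool [-0.68  1.73  2.48] 0.017790167228618543 [0.50224926 0.18133285 0.25001134]
```

Forces are small and the motion follows the arc. Continuing.

Request:
step_arm(slide=[[-0.24,-6.88,0],[-0.24,-6.88,0],[-0.24,-6.88,0],[-0.24,-6.88,0],[-0.24,-6.88,0],[-0.24,-6.88,0],[-0.24,-6.88,0],[-0.24,-6.88,0],[-0.24,-6.88,0],[-0.24,-6.88,0]], twist=[-2.3,-2.3,-2.3,-2.3,-2.3,-2.3,-2.3,-2.3,-2.3,-2.3])

```text
time: 23.67
position: [0.4751, 0.1189, 0.25]
tool_rot: [0.115, 0.993, 0.0, 0.002]
ft_force: [3.4, 1.4, -4.3]
grip_width: 0.0183
```

```bash
python3 g.py
```

```text
23.6667 0.1686 ang 167.98652152275946 jaw 256.73776948093075 F tool [-2.96  2.12  4.35] 0.018275193640773825 [0.47511564 0.1188878  0.25002256]
```

Request:
step_arm(slide=[[-0.24,-6.88,0],[-0.24,-6.88,0],[-0.24,-6.88,0],[-0.24,-6.88,0],[-0.24,-6.88,0],[-0.24,-6.88,0],[-0.24,-6.88,0],[-0.24,-6.88,0],[-0.24,-6.88,0],[-0.24,-6.88,0]], twist=[-2.3,-2.3,-2.3,-2.3,-2.3,-2.3,-2.3,-2.3,-2.3,-2.3])

```text
time: 24.5
position: [0.4746, 0.0509, 0.2501]
tool_rot: [-0.085, 0.996, 0.0, 0.002]
ft_force: [5.4, 1.9, -5.6]
grip_width: 0.0176
```

```bash
python3 g.py
```

```text
24.5 0.1686 ang 191.25106692432684 jaw 279.705095366603 F tool [-5.61  1.    5.66] 0.017648834396069926 [0.47464379 0.0509054  0.25005811]
```

A small radial and vertical force (about 5 N) is building, so I'll release briefly to relieve it, then re-grip.

Request:
step_arm(slide=[[0,0,0],[0,0,0],[0,0,0],[0,0,0],[0,0,0]], twist=[0,0,0,0,0], jaw=22)

```text
time: 24.92
position: [0.4724, 0.0512, 0.2501]
tool_rot: [-0.084, 0.997, 0.0, -0.0]
ft_force: [-0.2, -0.7, 0.3]
grip_width: 0.0221
```

```bash
python3 g.py;  python3 - <<'E'
from h import *
s=grab('side'); t=grab('top')
cv2.imwrite('pics/m8.png',np.hstack([cv2.resize(c,(400,400),interpolation=cv2.INTER_CUBIC) for c in (s['color'][140:270,260:390],t['color'][130:270,280:420])]))
E
```

```text
24.9167 0.1707 ang 191.01233430614997 jaw 279.58541469209274 F tool [ 0.31 -0.65 -0.27] 0.022070408747645837 [0.47242281 0.05118885 0.25010851]
```

View pics/m8.png

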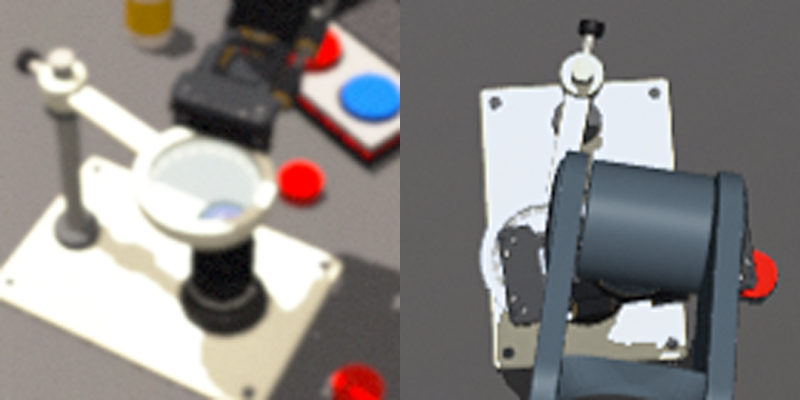

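Request:
step_arm(slide=[[-2,0,0],[-0.15,-3.3,0],[-0.29,-6.6,0],[-0.29,-6.6,0],[-0.29,-6.6,0],[-0.29,-6.6,0],[-0.29,-6.6,0],[-0.29,-6.6,0],[-0.15,-3.3,0],[0,0,0],[0,0,0],[0,0,0]], twist=[0,-1.1,-2.2,-2.2,-2.2,-2.2,-2.2,-2.2,-1.1,0,0,0], jaw=20)

```text
time: 26.02
position: [0.4895, 0.0077, 0.25]
tool_rot: [-0.216, 0.976, 0.0, -0.0]
ft_force: [0.0, 0.1, -0.8]
grip_width: 0.0199
```

Request:
step_arm(slide=[[0,0,0],[0,0,0],[0,0,0],[0,0,0],[0,0,0],[0,0,0]], twist=[0,0,0,0,0,0], jaw=15, force=8)

```text
time: 26.52
position: [0.4895, 0.0078, 0.25]
tool_rot: [-0.216, 0.976, 0.0, -0.0]
ft_force: [-0.6, 0.5, 0.1]
grip_width: 0.0174
```

```bash
python3 g.py; python3 d.py 488,7,250
```

```text
26.5167 0.1686 ang 206.81151690723695 jaw 294.970016291936 F tool [ 0.35  0.67 -0.08] 0.01743549891486798 [0.48954607 0.00776229 0.25001419]
t 26.5167 p [489.5   7.8 250. ] f [-0.6   0.46  0.08] w 17.44 q [-0.21  0.33  1.75  0.    1.06 -2.22]
tool delta mm [ 1.7 -0.   0. ]
```

On target. I'll release, rise and back away, then look.

Request:
step_arm(slide=[[0,0,0],[0,0,0],[0,0,0],[0,0,0],[0,0,0],[0,0,0],[0,0,-3],[0,0,-8],[0,0,-15],[0,0,-20],[0,0,-20],[0,0,-20],[0,0,-15],[0,0,-8],[0,0,0],[0,0,0]], twist=[0,0,0,0,0,0,0,0,0,0,0,0,0,0,0,0], jaw=45)

```text
time: 27.85
position: [0.4895, 0.0076, 0.3592]
tool_rot: [-0.216, 0.976, -0.0, 0.0]
ft_force: [0.1, 0.1, -0.2]
grip_width: 0.0452
```

```bash
python3 d.py 400,-220,360
```

```text
t 27.85 p [489.5   7.6 359.2] f [ 0.11  0.1  -0.16] w 45.17 q [-0.21  0.21  1.6   0.    1.34 -2.22]
tool delta mm [ 177.2 -168.5   -0.9]
```

Request:
step_arm(slide=[[5,-5,0],[11,-10,0],[15,-14,0],[18,-17,0],[18,-17,0],[18,-17,0],[18,-17,0],[18,-17,0],[18,-17,0],[15,-14,0],[12,-11,0],[7,-7,0],[3,-3,0],[0,0,0],[0,0,0],[0,0,0]], twist=[0,0,0,0,0,0,0,0,0,0,0,0,0,0,0,0])

```text
time: 29.18
position: [0.4003, -0.2164, 0.3588]
tool_rot: [-0.217, 0.976, 0.0, -0.0]
ft_force: [-0.2, -0.1, 0.4]
grip_width: 0.0454
```

```bash
python3 - <<'E'
from h import *
s=grab('side'); t=grab('top')
cv2.imwrite('pics/s9.png',s['color']);cv2.imwrite('pics/t9.png',t['color'])
cv2.imwrite('pics/m9.png',np.hstack([cv2.resize(c,(400,400),interpolation=cv2.INTER_CUBIC) for c in (s['color'][150:250,270:370],t['color'][140:250,295:405])]))
E
python3 d.py
```

```text
t 29.2833 p [ 400.4 -216.4  359. ] f [-1.   -0.14  0.65] w 45.02 q [-0.74  0.15  1.67  0.    1.32 -2.75]
```

View pics/m9.png

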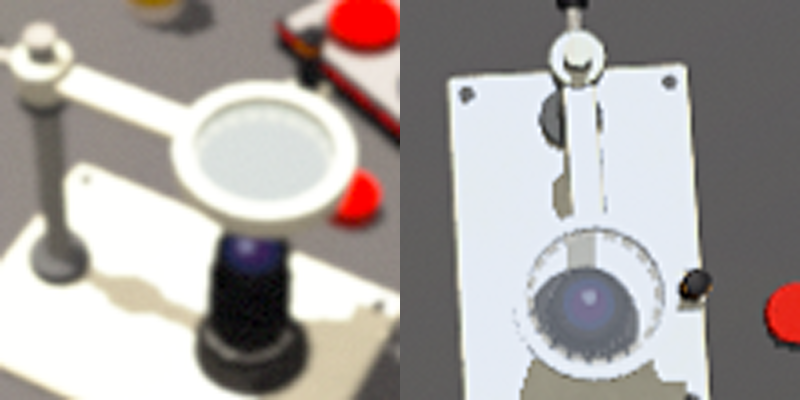

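View pics/t9.png

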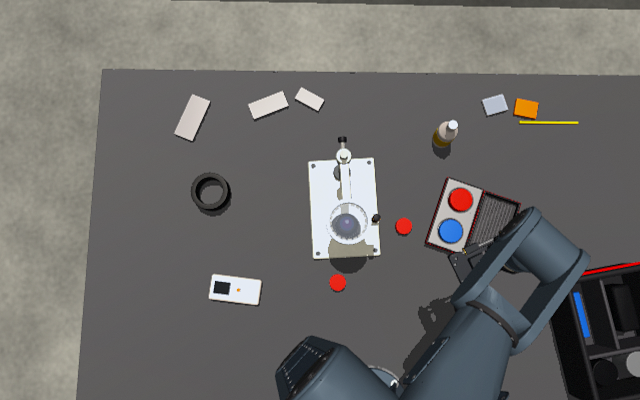

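View pics/s9.png

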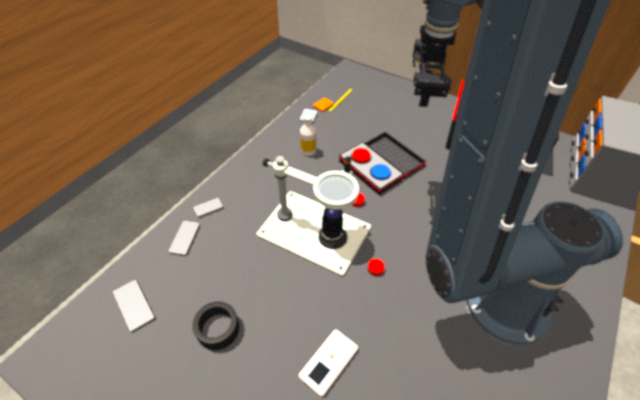

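The ring now sits over the lens: top view ring about (349,223), lens under it, case holding red and blue caps, bystanders unmoved. Now I measure the centring numerically.

Run:
```python
from h import *
for n in('top','side'):
    c=load(n);P=cloud(c);z=P[...,2]
    m=(z>.211)&(z<.245)&(abs(P[...,0]-.48)<.062)&(abs(P[...,1]-.071)<.075)
    m=cv2.morphologyEx(m.astype(np.uint8),cv2.MORPH_OPEN,np.ones((9,9)) if n=='top' else np.ones((7,7)))
    cn=max(cv2.findContours(m,0,1)[0],key=len); e=cv2.fitEllipse(cn); print(n,m.sum(),e,onz(c,*e[0],.225).round(4),P[m>0].mean(0).round(4))
    (u,v),r=cv2.minEnclosingCircle(cn); print('circ',onz(c,u,v,.225).round(4),r)
t=load('top');s=load('side')
def px(x,y,o,f): return ((x+.5)/f-.5+o[0],(y+.5)/f-.5+o[1])
print('glass rim top',onz(t,*px(196,304,(295,140),400/110),.220),'side ring',onz(s,*px(264,152,(270,150),4),.225),'side glass',onz(s,*px(265,150,(270,150),4),.220))
print('handle',onz(t,*px(294,280,(295,140),400/110),.27),onz(s,*px(311,37,(270,150),4),.27), 'post',onz(t,*px(577,62,(-400/ (400/110)+295,140),400/110),.248))
print('lens top glint side px',onz(s,*px(249,245,(270,150),4),.122))
# lens barrel circle top view through glass: lens px
m=None
```

```text
top 362 ((357.4400329589844, 208.58538818359375), (10.4777193069458, 13.121109008789062), 176.63180541992188) [0.5134 0.0475 0.225 ] [0.4826 0.066  0.2177]
circ [0.5136 0.0473 0.225 ] 7.106435298919678
side 1312 ((334.7794494628906, 188.14784240722656), (38.128963470458984, 42.57270431518555), 88.25122833251953) [0.4824 0.0759 0.225 ] [0.4843 0.0725 0.221 ]
circ [0.4835 0.0744 0.225 ] 22.680950164794922
glass rim top [0.47824003 0.06842364 0.22      ] side ring [0.48157642 0.07324263 0.225     ] side glass [0.48406169 0.06747991 0.22      ]
handle [0.48956508 0.00809192 0.27      ] [0.48699088 0.01135243 0.27      ] post [0.63525522 0.08322871 0.248     ]
lens top glint side px [0.49123984 0.06834983 0.122     ]
```

Run:
```python
from h import *
t=load('top');c=t;P=cloud(c)
h,sa,v=cv2.split(cv2.cvtColor(c['color'],cv2.COLOR_BGR2HSV)); m=((h<8)|(h>172))&(sa>150)&(v>200)
vv,uu=np.mgrid[:400,:640]; m&=(abs(uu-460)<16)&(abs(vv-200)<16)
n,l,st,ce=cv2.connectedComponentsWithStats(m.astype(np.uint8)); i=1+st[1:,4].argmax(); print(ce[i],onz(c,*ce[i],.046),np.median(P[l==i][:,2]))
print(robot.hand_in())
```

```text
[460.93296089 199.04748603] [ 0.56621415 -0.24757121  0.046     ] 0.044685542637225684
the job is handed in; nothing more can be done
None
```

The job is handed in. I lifted the red cap off the lens, set it top-up in the empty cut-out, then swung the magnifier over the lens by its handle and backed the arm clear.

**Cap:** it touched the floor at the expected height. It ended about 1 mm from the cut-out's measured centre, with its top at about 45 mm against 46 mm expected when seated. It looked flat in the pictures; a rough plane fit hinted at a few degrees of tilt, but it included some of the cap's side wall, so I set it aside.

**Magnifier:** the glass is within about 2 mm of the lens sideways, along the swing. It is 3 to 8 mm off along the arm, depending on the view; the arm's fixed length means the swing cannot correct that. The cameras differ by up to about 5 mm on the glass centre. One automatic ring fit in the top view failed, so I used hand-read pixel positions and the handle position instead.

**Other checks:**
- The lens stands upright in the last pictures, and the other things on the bench look unmoved.
- The first carry of the cap overshot by 20 mm. I corrected this in the air, before lowering it.
- The largest force I read was about 9 N, when seating the cap. During the swing about 8 N built up, so I briefly released and re-gripped the handle.
- The last camera check was at about 29 s of the 64 s allowed.

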